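# Power down the test jig and show the heat-sink card to the inspection camera

### The arm

A 7-joint arm with a two-finger parallel gripper is mounted at the origin on the work surface. World frame = base frame: x ahead of the robot, y to its left, z up, the work surface at z = 0. Lengths are in m, angles in rad, forces in N, time in s.
With the tool pointing down it reaches from about 0.4 to 0.85 m from the base axis. Payload 4.5 kg.
Tool frame: the origin (TCP) lies midway between the tips of the shut fingers; the grasp point (between the pads) lies 19 mm behind it; z points along the fingers, y is the line along which they close (so a half turn about z gives the same grasp; the last joint's range is limited). The gripper opens to 88 mm and grips with 3 to 60 N. Pads are 18 mm wide; open, the fingers measure 123 mm over their backs; the gripper's body (75 mm by 187 mm) begins 45 mm behind the grasp point.
Start: joints at [1.143, 0.689, -0.195, 1.565, 0.157, 0.902, -0.215], TCP at [0.279, -0.56, 0.239] pointing down, gripper open.
Joint ranges: [-3.01, 3.01], [-0.46, 2.08], [-1.47, 1.51], [0.13, 2.56], [-1, 4.14], [0.04, 2.09], [-2.66, 2.66]. Speed limits (rad/s): [2.57, 2.57, 3.14, 3.14, 3.14, 3.14, 3.14].

### API

Orientations are given as a unit quaternion [x, y, z, w].
In Python, from plant import r gives the robot as it stands.
- The arm moves only by the tool carry_out, never from a script. Its argument "plan" is a list of rows, each an object with "rot": the turn, a rotation vector about the tool's x, y, z in rad, a list of three; "xyz": the shift along the tool's x, y, z in m, a list of three; "grip": the closure in counts, from 0 (fully open) to 255 (shut). In form: [{"rot": [wx, wy, wz], "xyz": [dx, dy, dz], "grip": grip}, ...]. A call has 1 to 8 rows; each row is the pose to reach, as a shift and turn from the pose commanded when the call began, along the tool's axes at that moment; what a row does not reach only later rows make up. A row lasts 1/12 s, in which the tool goes at most 41.7 mm and 7.16 degrees, less where a joint would pass 70% of its speed; a pose out of reach is approached as far as the arm can. A call with a gripper value outside its range is refused whole. The fingers move at their own pace and stop on an object; "squeeze" is the grip in N (left out, the last holds). Time passes only in rows, so rows that repeat a pose let the fingers close. It gives the time, the measured TCP pose, the force, the opening and the grip force at its end, in the units of the state.
- r.get_state(): the state, without advancing time (a new reading comes with each control period).
- r.snapshot(name): name is "scene" or "top"; returns the picture (400x640x3 uint8, red, green, blue); there is no depth.
- r.camera_params(name): a dict with "fx", "fy", "cx", "cy" (pixels), "position" and "attitude" of the camera in the world. Camera axes: x right, y down, z forward; pixel columns grow to the right and rows downward; lengths in m; the calibration is good to about 2 mm. A picture is of the moment at which its call begins. camera_params takes no time and is no camera call.
- r.finish_job(): hands the job in; it is judged then, once.
The state is a dict: "clock": time; "q": joint angles; "qd": joint speeds; "joint_torque": joint torques, N m; "tool_pos": TCP position; "eef_rot": TCP orientation; "contact_force": force on the tool from outside, world axes, zero at the start; "moment": the same for the moment, N m; "opening": opening from 0.0 (shut) to 1.0 (fully open); "finger_force": force on a finger pad.
Only numpy, scipy, OpenCV 4.12 (cv2) and the standard library are available. Lean on these libraries where they do the work, as an engineer would, in place of code of your own. Each camera call takes 0.05 s, during which the arm holds its last target. There are 200 camera calls.

### The job

Power down the test jig from its little control box: press the large key fully down and let it come back up, then do the same with the small key, and leave the middle key alone. Then pull the card with the finned heat sink up out of the jig and present it to the inspection camera: card upright, component side squarely towards the lens, the middle of the heat sink straight in front of the lens with its fins 10 cm from the lens. Finish while holding it still there in the gripper; leave the other two cards in their slots and the other things on the bench where they are.

Things in the scene. Friction and masses are not known exactly. Their poses are not given: they have to be found in the camera images.
- jig: fixed black test jig, block 240 (its x) by 76 (y) by 30 mm high; origin: centre of its underside. Three slots in its top at x = -75, 0, +75 mm, each 11 x 55 mm, 18 mm deep (floor 12 mm above the bench); the cards stand loosely in them (1.5 mm play a side), their +x along the jig's +x. Which card is in which slot varies.
- sink_module: plug-in card upright in a jig slot, 96 mm tall, 52 mm wide (y); foot 8 mm thick, green board 4 mm, on top an aluminium grip bar 10 mm thick, 46 mm long (y), 80 to 96 mm up. Origin: centre of underside; z up; +x is the component side. The card to present, about 90 g: finned aluminium heat sink 40 mm wide, 30 mm high, tips 18 mm out from the origin, centred 41 mm up.
- sink_face (a point): middle of the fin tips of the heat sink, at (18, 0, 41) mm in the card's frame; same axes as the card
- board_back (a point): point on the bare back of the same card right behind it, at (-2, 0, 41) mm in the card's frame; same axes
- grip_bar (a point): centre of that card's grip bar, at (0, 0, 88) mm in the card's frame; same axes
- coil_module: plug-in card upright in a jig slot, 96 mm tall, 52 mm wide (y); foot 8 mm thick, green board 4 mm, on top an aluminium grip bar 10 mm thick, 46 mm long (y), 80 to 96 mm up. Origin: centre of underside; z up; +x is the component side. Its component side carries a round copper coil. Stays in its slot.
- cap_module: plug-in card upright in a jig slot, 96 mm tall, 52 mm wide (y); foot 8 mm thick, green board 4 mm, on top an aluminium grip bar 10 mm thick, 46 mm long (y), 80 to 96 mm up. Origin: centre of underside; z up; +x is the component side. Its component side carries two round black capacitors. Stays in its slot.
- supply: fixed grey control box of the jig, 90 mm (its x) by 180 mm (its y) by 40 mm high; origin at the centre of its underside. Three round black spring keys stand in a row on its top, 12 mm to -x of the centre line, 56 mm apart: large at +y, middle, small at -y.
- key_large (a joint): large key (36 mm across) at the +y end: 0 up, 0.006 m fully down, pressed straight down against a spring of up to 4 N; springs back when let go. Counts as pressed beyond 4.5 mm
- key_large_top (a point): centre of the top face of the large key; 62 mm above the bench when up
- key_middle (a joint): middle key (26 mm across): same action; not to be pressed
- key_small (a joint): small key (18 mm across) at the -y end: same action as the large key
- key_small_top (a point): centre of the top face of the small key; 62 mm above the bench when up
- camera: fixed inspection camera on a stand: round base 90 mm across, thin post, white horizontal barrel 42 mm thick with a black ring light 52 mm across around the lens at its -x end. Lens axis 160 mm above the bench; highest point 186 mm. Origin at the centre of its base; it looks along its own -x.
- lens (a point): centre of the camera's lens front, 60 mm to -x and 160 mm above the camera's origin; same axes as the camera: it looks along -x, z up. The heat sink's fin tips belong at x = -100 mm, y = 0, z = 0 from here, the card's +x pointing along the lens's +x (towards the camera)
- spool: bystander: solder spool, 48 mm across, 34 mm tall, standing; origin under its centre
- flux_bottle: bystander: amber bottle, 38 mm across, 85 mm tall; origin under its centre
- paste_jar: bystander: blue jar, 52 mm across, 45 mm tall; origin under its centre
- driver: bystander: black screwdriver 160 mm long lying along its x
- brush: bystander: small brush 150 mm long lying along its x
- parts_tray: bystander: shallow grey tray 90 x 120 x 22 mm; origin under its centre
- cutters: bystander: wire cutters 150 mm long with red handles, lying along their x
Things that resemble listed ones, but are neither listed nor needed, are in the scene too. Leave any purple or yellow look-alike of the sink_module alone.

How it is judged:
By the outcome, as a careful person would: the job done as asked, in the order asked, and still so for the second after the job is handed in, while the arm keeps its last pose, push and grip.
It also fails if it takes over 58 s, if anything falls off the work surface, if the arm or the gripper's body presses on something with over 40 N, if the wrist force passes 120 N, or if a joint passes its speed limit or range.

## Working session

There is one attempt and no reset: what is moved stays moved. The work goes in short steps, Python scripts to look and compute and a tool call to move; the robot and the scene stay as the last step left them, time stands still between calls to the robot, and variables do not carry over. Pictures are saved under pics/ and viewed, at most 10 in all, crops included, and the job is handed in when it is done.

Besides the shell and the picture viewer there is one more tool, called after "Call:" as name([rows], argument=value, ...), one row to a line, values as JSON. carry_out: Moves the arm, as the interface text tells. Its arguments: {"type":"object","properties":{"plan":{"type":"array"},"squeeze":{"type":"number"}},"required":["plan"]}

```bash
mkdir -p pics; python3 - <<'E'
from plant import r
import cv2
for n in("scene","top"):
    cv2.imwrite(f"pics/{n}0.png",r.snapshot(n)[:,:,::-1]); print(r.camera_params(n))
s=r.get_state();print(s)
E
```

```text
{'fx': 436.75362333242293, 'fy': 436.75362333242293, 'cx': 328.9397336794121, 'cy': 196.2468157648354, 'position': array([ 1.39367256, -0.37915192,  0.97808871]), 'attitude': array([ 0.75456973,  0.52202536, -0.22397516, -0.3285562 ])}
{'fx': 372.80851658643974, 'fy': 372.80851658643974, 'cx': 328.4830970765065, 'cy': 200.996245904898, 'position': array([ 0.31058715, -0.04805714,  1.19543894]), 'attitude': array([ 0.70416101, -0.70048872,  0.08036328, -0.08375304])}
{'clock': 0.1, 'q': array([ 1.14279209,  0.68985172, -0.19452177,  1.56621874,  0.15731991,
        0.90251327, -0.21509875]), 'qd': array([-1.53242849e-03, -2.12329959e-03,  3.11628944e-04, -3.47248167e-03,
        8.78990731e-05,  3.76580120e-04, -2.20444263e-04]), 'joint_torque': array([-2.36914078e-03, -5.28493023e+01, -1.27093256e+00, -1.53832984e+01,
       -5.25370846e-02,  2.05944387e-03,  2.23544600e-05]), 'tool_pos': array([ 0.27818633, -0.55905482,  0.23802616]), 'eef_rot': array([ 9.73449887e-01,  2.28898841e-01, -2.49060480e-04, -7.59395528e-04]), 'contact_force': array([1.07635108, 0.02120867, 0.85760186]), 'moment': array([ 0.00906694,  0.02320772, -0.01513653]), 'finger_force': 0.0, 'opening': 1.0002506435270957}
```

View pics/scene0.png

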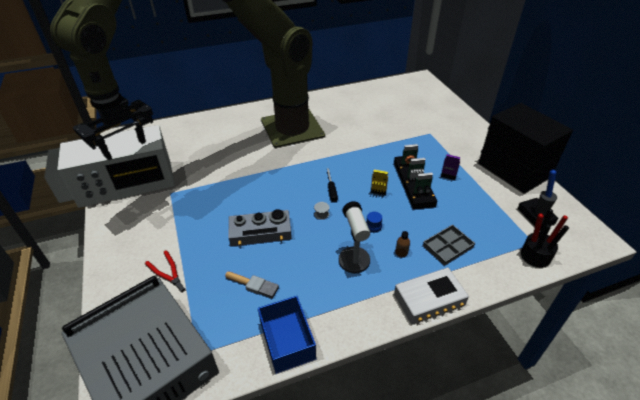

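View pics/top0.png

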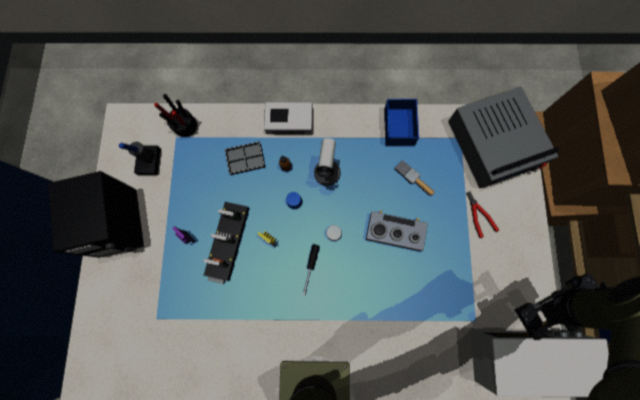

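The scene shows the supply at (260,225), the camera at (357,230) and the jig at (415,180). In the top view the supply is at (397,231), the camera at (327,163) and the jig at (227,242). I'll enlarge these areas next.

```bash
python3 - <<'E'
import cv2,numpy as np
t=cv2.imread("pics/top0.png");s=cv2.imread("pics/scene0.png")
def c(im,x,y,w,h,k): return cv2.resize(im[y:y+h,x:x+w],None,fx=k,fy=k,interpolation=cv2.INTER_CUBIC)
# 800x600: each 400x300
a=c(t,190,195,80,100,4); a=a[:300]
A=c(t,195,200,80,85,0+5)[:, :400]
o=np.zeros((600,800,3),np.uint8)
def put(im,x,y): o[y:y+im.shape[0],x:x+im.shape[1]]=im
put(c(t,190,198,80,90,5)[:450],0,0)    # top jig x5
put(c(t,360,205,75,50,5),405,0)
put(c(s,385,140,90,75,4),405,255)
put(c(t,305,130,45,60,2+1),0,455-35+30)
cv2.imwrite("pics/c1.png",o[:600])
o=np.zeros((600,800,3),np.uint8)
put(c(s,385,135,80,80,6)[:480],0,0)
put(c(s,220,200,75,50,4),490,0)
put(c(t,305,130,45,60,5),490,205)
cv2.imwrite("pics/c2.png",o)
E
```

```text
Traceback (most recent call last):
ValueError: could not broadcast input array from shape (180,135,3) into shape (150,135,3)
```

```bash
python3 - <<'E'
import cv2,numpy as np
t=cv2.imread("pics/top0.png");s=cv2.imread("pics/scene0.png")
def c(im,x,y,w,h,k): return cv2.resize(im[y:y+h,x:x+w],None,fx=k,fy=k,interpolation=cv2.INTER_CUBIC)
def put(im,x,y): o[y:y+im.shape[0],x:x+im.shape[1]]=im
o=np.zeros((600,800,3),np.uint8)
put(c(t,195,198,60,90,6),0,0)    # top jig x6
put(c(t,360,205,75,50,5),400,0)
put(c(t,305,130,45,60,5),400,260)
cv2.imwrite("pics/c1.png",o)
o=np.zeros((600,800,3),np.uint8)
put(c(s,385,140,60,75,8),0,0)
put(c(s,222,202,75,50,4),490,0)
put(c(s,330,195,50,80,4),490,205)
cv2.imwrite("pics/c2.png",o)
E
```

```text
(no output)
```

View pics/c1.png

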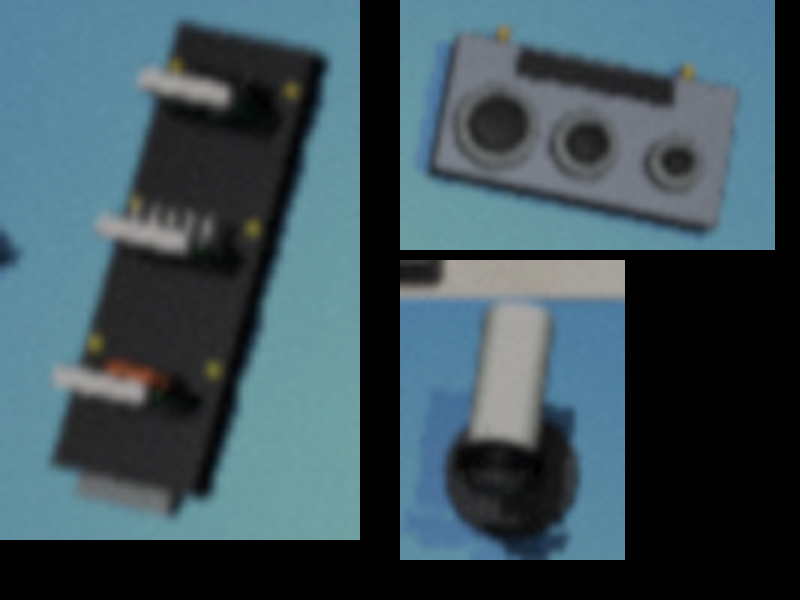

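View pics/c2.png

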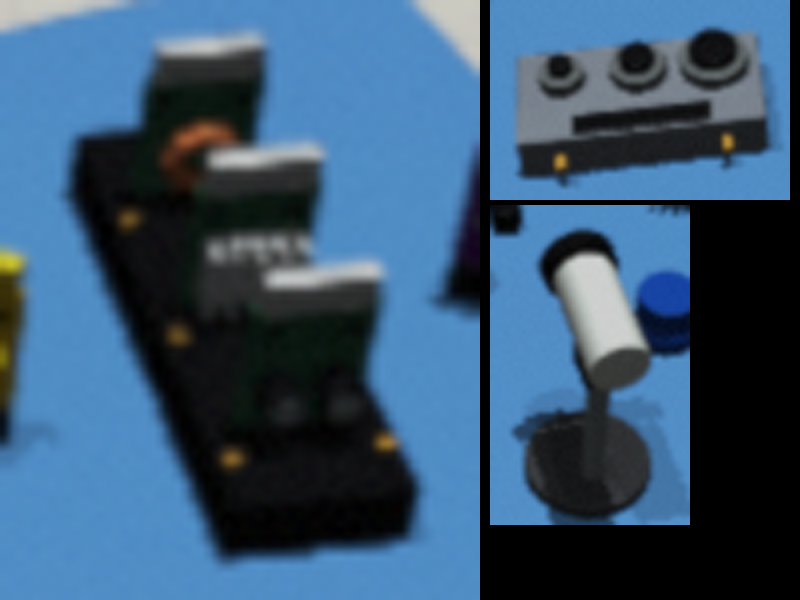

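The jig's middle slot holds the sink card, with fins facing away from the robot: bar centre at crop (142,233) in the top view and (266,156) in the scene. Keys run large to small from left to right in the top crop. The lens ring is at the robot-side end of the barrel. Next I'll fit the poses.

```bash
cat > h.py <<'E'
import numpy as np,cv2
from scipy.spatial.transform import Rotation as R
from scipy.optimize import least_squares
from plant import r
P={n:r.camera_params(n) for n in("scene","top")}
def proj(n,X):
    p=P[n];c=(np.atleast_2d(X)-p["position"])@R.from_quat(p["attitude"]).as_matrix()
    return np.c_[p["fx"]*c[:,0]/c[:,2]+p["cx"],p["fy"]*c[:,1]/c[:,2]+p["cy"]]
def back(n,uv,z):
    p=P[n];uv=np.atleast_2d(uv)
    d=np.c_[(uv[:,0]-p["cx"])/p["fx"],(uv[:,1]-p["cy"])/p["fy"],np.ones(len(uv))]@R.from_quat(p["attitude"]).as_matrix().T
    return p["position"]+d*((z-p["position"][2])/d[:,2])[:,None]
def crop(off,k,org,pts): return np.array(off)+(np.array(pts,float)-org+.5)/k-.5
E
python3 - <<'E'
from h import *
def fit(obs,x0):
    # obs: list (view, uv, local xyz)
    f=lambda x:np.concatenate([(proj(n,np.array([x[0],x[1],0])+R.from_euler('z',x[2]).apply(l))-uv).ravel() for n,uv,l in obs])
    s=least_squares(f,x0,loss='soft_l1');print(s.x.round(4),np.degrees(s.x[2]).round(1),'res',f(s.x).reshape(-1,2).round(1).tolist());return s.x
T=crop((195,198),6,(0,0),[(185,87),(142,233),(100,384),(180,25),(55,465)])
S=crop((385,140),8,(0,0),[(324,278),(266,156),(211,46)])
print('bars top',back('top',T[:3],.096).round(4).tolist(),'scene',back('scene',S,.096).round(4).tolist())
bars=[(.075,0,.096),(0,0,.096),(-.075,0,.096)]
print('jig');fit([('top',T[i:i+1],np.array([b])) for i,b in enumerate(bars)]+[('scene',S[i:i+1],np.array([b])) for i,b in enumerate(bars)],[.5,.25,-.1])
K1=crop((360,205),5,(400,0),[(498,123),(587,141),(679,159)])
K2=crop((222,202),4,(490,0),[(712,47),(637,57),(560,65)])
print('keys',back('top',K1,.062).round(4).tolist(),back('scene',K2,.062).round(4).tolist())
ks=[(-.012,.056,.062),(-.012,0,.062),(-.012,-.056,.062)]
x=fit([('top',K1[i:i+1],np.array([b])) for i,b in enumerate(ks)]+[('scene',K2[i:i+1],np.array([b])) for i,b in enumerate(ks)],[.5,-.2,-.1])
print('keys fit',[(np.array([x[0],x[1],0])+R.from_euler('z',x[2]).apply(k)).round(4).tolist() for k in ks])
# camera barrel
for n,(x0,x1,y0,y1) in dict(top=(312,342,136,162),scene=(335,376,203,245)).items():
    im=cv2.imread(f'pics/{n}0.png').astype(int);m=((im.min(2)>110)&(im.max(2)-im.min(2)<40)).astype(np.uint8)
    s=np.zeros_like(m);s[y0:y1,x0:x1]=m[y0:y1,x0:x1]
    k,l,st,_=cv2.connectedComponentsWithStats(s);i=1+st[1:,4].argmax();ys,xs=np.where(l==i);print(n,st[i])
    rows=[(xs[ys==y].min()/2+xs[ys==y].max()/2,y) for y in np.unique(ys)]
    rows=np.array(rows)[4:-5] if n=='top' else np.array(rows)[10:-13]
    v=cv2.fitLine(rows.astype(np.float32),cv2.DIST_HUBER,0,.01,.01).ravel();
    a,b=v[2:]-10*v[:2],v[2:]+10*v[:2];w=back(n,[a,b],.16);d=w[0]-w[1];print(n,w.round(4).tolist(),'yaw',np.degrees(np.arctan2(d[1],d[0])))
print('base top',back('top',crop((305,130),5,(400,260),[(512,472)]),.006),'scene',back('scene',crop((330,195),4,(490,205),[(588,465)]),.006))
print('ring top?',back('top',crop((305,130),5,(400,260),[(507,446)]),.18),'scene ring',back('scene',crop((330,195),4,(490,205),[(578,262)]),.16))
E
```

```text
bars top [[0.5352, 0.2684, 0.096], [0.4615, 0.2845, 0.096], [0.3875, 0.2995, 0.096]] scene [[0.5264, 0.2759, 0.096], [0.4508, 0.2926, 0.096], [0.3767, 0.3077, 0.096]]
jig
[ 0.4604  0.2856 -0.2049] -11.7 res [[-0.7, 0.4], [-0.4, 0.3], [-0.5, 0.2], [-0.4, 1.9], [-0.4, 2.2], [-0.3, 2.1]]
keys [[0.4909, -0.1979, 0.062], [0.4801, -0.2521, 0.062], [0.4693, -0.3078, 0.062]] [[0.4968, -0.1971, 0.062], [0.4876, -0.2512, 0.062], [0.4759, -0.3056, 0.062]]
[ 0.4941 -0.2541 -0.1942] -11.1 res [[-0.4, -0.7], [-0.1, -0.7], [-0.4, -0.7], [-0.3, -0.9], [-0.6, -1.2], [-0.7, -0.9]]
keys fit [[0.4932, -0.1968, 0.062], [0.4823, -0.2518, 0.062], [0.4715, -0.3067, 0.062]]
top [312 136  30  26 343]
top [[0.6858, -0.0343, 0.16], [0.7481, -0.0416, 0.16]] yaw 173.32164373060743
scene [347 207  22  28 361]
scene [[0.6499, -0.0248, 0.16], [0.7181, -0.0331, 0.16]] yaw 173.01649021230668
base top [[ 0.69187815 -0.03597714  0.006     ]] scene [[ 0.69465498 -0.03283828  0.006     ]]
ring top? [[ 0.65166571 -0.03477949  0.18      ]] scene ring [[ 0.64584341 -0.02660177  0.16      ]]
```

The residual in the scene view comes from the slot floor: the bar tops are at 108 mm, not 96. I'll refit the jig, overlay the models as a check and compute the first moves.

```bash
cat >> h.py <<'E'
def shift(target, yaw=None):
    "tool-frame shift to world target; rotvec to make tool point down with y axis at yaw"
    s=r.get_state();Q=R.from_quat(s["eef_rot"]);d=Q.inv().apply(np.array(target)-s["tool_pos"])
    rv=None
    if yaw is not None:
        y=np.array([np.cos(yaw),np.sin(yaw),0]);z=np.array([0,0,-1.]);G=R.from_matrix(np.c_[np.cross(y,z),y,z]);rv=(Q.inv()*G).as_rotvec().round(4)
    print('t',s['clock'],'pos',s['tool_pos'].round(4),'shift',d.round(4),'rot',rv,'F',s['contact_force'].round(2),'open',round(s['opening'],3),'ff',s['finger_force'])
E
python3 - <<'E'
from h import *
T=crop((195,198),6,(0,0),[(185,87),(142,233),(100,384)])
S=crop((385,140),8,(0,0),[(324,278),(266,156),(211,46)])
bars=np.array([(.075,0,.108),(0,0,.108),(-.075,0,.108)])
f=lambda x:np.concatenate([(proj(n,np.array([x[0],x[1],0])+R.from_euler('z',x[2]).apply(bars))-uv).ravel() for n,uv in(('top',T),('scene',S))])
s=least_squares(f,[.46,.285,-.2]);print(s.x,np.degrees(s.x[2]),f(s.x).reshape(-1,2).round(1).tolist())
shift([.493,-.197,.10]);shift([.4715,-.3065,.1])
# overlays
a=np.linspace(0,2*np.pi,90);c=np.array([.693,-.034]);yw=np.radians(-6.8);Rz=R.from_euler('z',yw)
base=[np.c_[.045*np.cos(a),.045*np.sin(a),0*a]]
ring=[np.c_[0*a-.06,.026*np.cos(a),.16+.026*np.sin(a)]]
bar=[np.c_[np.linspace(-.06,.06,20),0*np.ones(20)+o,np.full(20,.16)] for o in(-.021,0,.021)]
C=[Rz.apply(m)+[*c,0] for m in base+ring+bar]
J=R.from_euler('z',s.x[2])
q=np.array([(-.12,-.038),(.12,-.038),(.12,.038),(-.12,.038),(-.12,-.038)])
C+=[J.apply(np.c_[q,np.full(5,.03)])+[*s.x[:2],0]]
b=np.array([(-.005,-.023),(.005,-.023),(.005,.023),(-.005,.023),(-.005,-.023)])
C+=[J.apply(np.c_[b,np.full(5,.108)])+[*s.x[:2],0]]
for k,rd in(((.493,-.197),.018),((.4715,-.3065),.009)): C+=[np.c_[k[0]+rd*np.cos(a),k[1]+rd*np.sin(a),0*a+.062]]
o=np.zeros((600,800,3),np.uint8);k=4
for n,items in dict(top=[((305,130,45,60),0,0),((360,205,75,50),200,0),((190,195,70,95),510,0)],scene=[((330,195,50,80),0,270),((222,200,75,50),210,270),((385,140,60,75),520,385-90)]).items():
    im=cv2.imread(f'pics/{n}0.png')
    for (x,y,w,h),X,Y in items:
        g=cv2.resize(im[y:y+h,x:x+w],None,fx=k,fy=k,interpolation=cv2.INTER_CUBIC)
        g=cv2.convertScaleAbs(g,alpha=1.6,beta=15)
        for m in C:
            p=((proj(n,m)-[x,y]+.5)*k-.5).round().astype(np.int32);cv2.polylines(g,[p.reshape(-1,1,2)],False,(0,255,255),1)
        g=g[:600-Y,:800-X];o[Y:Y+g.shape[0],X:X+g.shape[1]]=g
cv2.imwrite('pics/o1.png',o)
E
```

```text
[ 0.46143885  0.28197305 -0.20600206] -11.803048338725633 [[-0.5, -0.7], [-0.3, -0.5], [-0.5, -0.5], [-0.7, -0.6], [-0.7, -0.3], [-0.6, -0.4]]
t 0.1 pos [ 0.2782 -0.5591  0.238 ] shift [ 0.3537 -0.2282  0.1383] rot None F [1.08 0.02 0.86] open 1.0 ff 0.0
t 0.1 pos [ 0.2782 -0.5591  0.238 ] shift [ 0.2856 -0.1397  0.1382] rot None F [1.08 0.02 0.86] open 1.0 ff 0.0
```

View pics/o1.png

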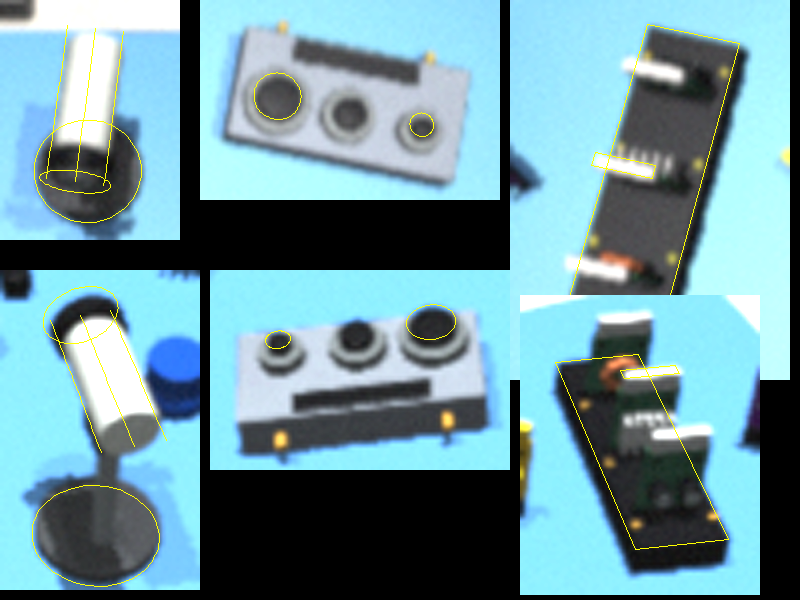

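The keys and sink bar fit within about 1 px. The camera barrel is off by about 2 px, so I'll refine it later with the card in view. Now I'll go to the large key with the fingers shut.

Call:
carry_out([
  {"rot": [0, 0, 0], "xyz": [0.04, -0.025, 0.01], "grip": 255},
  {"rot": [0, 0, 0], "xyz": [0.07, -0.045, 0.02], "grip": 255},
  {"rot": [0, 0, 0], "xyz": [0.105, -0.068, 0.03], "grip": 255},
  {"rot": [0, 0, 0], "xyz": [0.14, -0.09, 0.04], "grip": 255},
  {"rot": [0, 0, 0], "xyz": [0.175, -0.113, 0.05], "grip": 255},
  {"rot": [0, 0, 0], "xyz": [0.21, -0.135, 0.06], "grip": 255},
  {"rot": [0, 0, 0], "xyz": [0.24, -0.155, 0.07], "grip": 255},
  {"rot": [0, 0, 0], "xyz": [0.26, -0.168, 0.08], "grip": 255},
])

```text
clock: 0.77
tool_pos: [0.4385, -0.2888, 0.1582]
eef_rot: [0.973, 0.231, 0.001, -0.001]
contact_force: [0.2, 0.4, 0.3]
opening: 0.419
finger_force: 0.0
```

```bash
python3 -c "
from h import *
shift([.493,-.197,.09])"
```

```text
t 0.7667 pos [ 0.4385 -0.2888  0.1582] shift [ 0.0898 -0.0574  0.0684] rot None F [0.16 0.37 0.28] open 0.419 ff 0.0
```

Call:
carry_out([
  {"rot": [0, 0, 0], "xyz": [0.03, -0.019, 0.02], "grip": 255},
  {"rot": [0, 0, 0], "xyz": [0.06, -0.038, 0.04], "grip": 255},
  {"rot": [0, 0, 0], "xyz": [0.08, -0.051, 0.06], "grip": 255},
  {"rot": [0, 0, 0], "xyz": [0.09, -0.0575, 0.068], "grip": 255},
  {"rot": [0, 0, 0], "xyz": [0.09, -0.0575, 0.068], "grip": 255},
  {"rot": [0, 0, 0], "xyz": [0.09, -0.0575, 0.068], "grip": 255},
  {"rot": [0, 0, 0], "xyz": [0.09, -0.0575, 0.068], "grip": 255},
  {"rot": [0, 0, 0], "xyz": [0.09, -0.0575, 0.068], "grip": 255},
])

```text
clock: 1.43
tool_pos: [0.4908, -0.2039, 0.0915]
eef_rot: [0.974, 0.227, 0.0, 0.001]
contact_force: [0.5, 0.3, 0.5]
opening: 0.004
finger_force: 0.0
```

```bash
python3 -c "
from h import *
shift([.493,-.197,.062])
o=np.zeros((480,800,3),np.uint8)
g=r.snapshot('top')[190:260,360:440,::-1];o[:350,:400]=cv2.resize(g,None,fx=5,fy=5)
g=r.snapshot('scene')[180:260,220:300,::-1];o[:400,400:]=cv2.resize(g,None,fx=5,fy=5)
cv2.imwrite('pics/k1.png',cv2.convertScaleAbs(o,alpha=1.6))"
```

```text
t 1.4333 pos [ 0.4908 -0.2039  0.0915] shift [ 0.005  -0.0052  0.0295] rot None F [0.5  0.27 0.47] open 0.004 ff 0.0
```

View pics/k1.png

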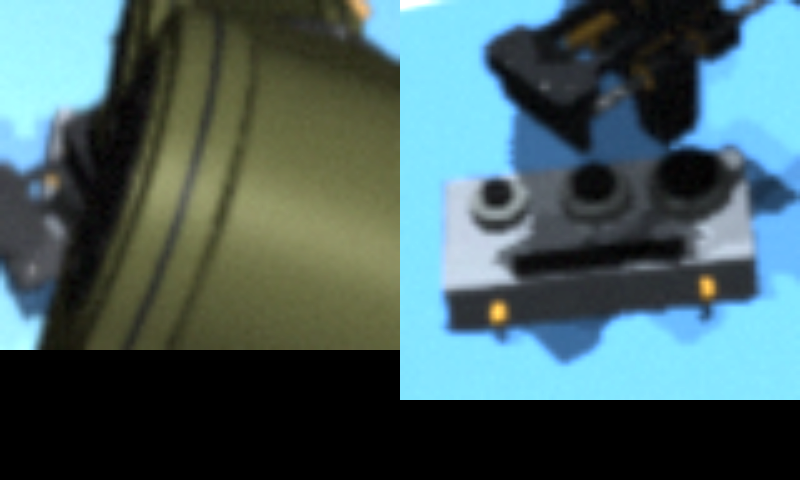

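The scene view shows the shut fingers hovering just above the large key at crop (690,175). I'll correct the offset and press while watching the force.

Call:
carry_out([
  {"rot": [0, 0, 0], "xyz": [0.005, -0.005, 0.012], "grip": 255},
  {"rot": [0, 0, 0], "xyz": [0.005, -0.005, 0.024], "grip": 255},
  {"rot": [0, 0, 0], "xyz": [0.005, -0.005, 0.029], "grip": 255},
  {"rot": [0, 0, 0], "xyz": [0.005, -0.005, 0.033], "grip": 255},
  {"rot": [0, 0, 0], "xyz": [0.005, -0.005, 0.033], "grip": 255},
  {"rot": [0, 0, 0], "xyz": [0.005, -0.005, 0.033], "grip": 255},
])

```text
clock: 2.03
tool_pos: [0.4933, -0.1954, 0.0581]
eef_rot: [0.974, 0.229, -0.0, 0.0]
contact_force: [-1.3, 0.5, 3.0]
opening: 0.005
finger_force: 1.5
```

Call:
carry_out([
  {"rot": [0, 0, 0], "xyz": [0, 0, 0.002], "grip": 255},
  {"rot": [0, 0, 0], "xyz": [0, 0, 0.003], "grip": 255},
  {"rot": [0, 0, 0], "xyz": [0, 0, 0.0035], "grip": 255},
  {"rot": [0, 0, 0], "xyz": [0, 0, 0.0035], "grip": 255},
])

```text
clock: 2.37
tool_pos: [0.4933, -0.1954, 0.0562]
eef_rot: [0.974, 0.229, 0.0, 0.0]
contact_force: [-3.4, 1.3, 18.5]
opening: 0.005
finger_force: 9.4
```

Bottomed firmly (18 N at z = 0.056). I'll lift and then move over to the small key.

Call:
carry_out([
  {"rot": [0, 0, 0], "xyz": [0, 0, -0.02], "grip": 255},
  {"rot": [0, 0, 0], "xyz": [0, 0, -0.045], "grip": 255},
  {"rot": [0, 0, 0], "xyz": [-0.02, 0.026, -0.045], "grip": 255},
  {"rot": [0, 0, 0], "xyz": [-0.04, 0.052, -0.045], "grip": 255},
  {"rot": [0, 0, 0], "xyz": [-0.06, 0.078, -0.045], "grip": 255},
  {"rot": [0, 0, 0], "xyz": [-0.068, 0.088, -0.045], "grip": 255},
  {"rot": [0, 0, 0], "xyz": [-0.068, 0.088, -0.045], "grip": 255},
  {"rot": [0, 0, 0], "xyz": [-0.068, 0.088, -0.045], "grip": 255},
])

```text
clock: 3.03
tool_pos: [0.4718, -0.304, 0.0992]
eef_rot: [0.974, 0.228, 0.0, -0.0]
contact_force: [0.6, 0.7, 0.6]
opening: 0.004
finger_force: 0.0
```

```bash
python3 -c "
from h import *
shift([.4715,-.3065,.062])"
```

```text
t 3.0333 pos [ 0.4718 -0.304   0.0992] shift [-0.0014  0.0021  0.0372] rot None F [0.6  0.67 0.55] open 0.004 ff 0.0
```

Call:
carry_out([
  {"rot": [0, 0, 0], "xyz": [-0.0014, 0.002, 0.015], "grip": 255},
  {"rot": [0, 0, 0], "xyz": [-0.0014, 0.002, 0.03], "grip": 255},
  {"rot": [0, 0, 0], "xyz": [-0.0014, 0.002, 0.037], "grip": 255},
  {"rot": [0, 0, 0], "xyz": [-0.0014, 0.002, 0.041], "grip": 255},
  {"rot": [0, 0, 0], "xyz": [-0.0014, 0.002, 0.041], "grip": 255},
  {"rot": [0, 0, 0], "xyz": [-0.0014, 0.002, 0.041], "grip": 255},
])

```text
clock: 3.53
tool_pos: [0.4722, -0.3046, 0.0586]
eef_rot: [0.973, 0.23, 0.0, -0.001]
contact_force: [0.3, 1.6, 2.2]
opening: 0.008
finger_force: 1.4
```

Call:
carry_out([
  {"rot": [0, 0, 0], "xyz": [0, 0, 0.002], "grip": 255},
  {"rot": [0, 0, 0], "xyz": [0, 0, 0.003], "grip": 255},
  {"rot": [0, 0, 0], "xyz": [0, 0, 0.0035], "grip": 255},
  {"rot": [0, 0, 0], "xyz": [0, 0, 0.0035], "grip": 255},
])

```text
clock: 3.87
tool_pos: [0.4723, -0.3058, 0.0563]
eef_rot: [0.973, 0.229, 0.001, 0.0]
contact_force: [-1.7, 5.0, 12.7]
opening: 0.008
finger_force: 6.3
```

Both keys bottomed at z = 0.056. I'll lift, open partway, turn the gripper, and travel to the jig.

Call:
carry_out([
  {"rot": [0, 0, 0], "xyz": [0, 0, -0.03], "grip": 255},
  {"rot": [0, 0, 0], "xyz": [0, 0, -0.07], "grip": 130},
  {"rot": [0, 0, -0.1], "xyz": [0, 0, -0.11], "grip": 130},
  {"rot": [0, 0, -0.2], "xyz": [0, 0, -0.15], "grip": 130},
  {"rot": [0, 0, -0.3], "xyz": [0, 0, -0.17], "grip": 130},
  {"rot": [0, 0, -0.4], "xyz": [0, 0, -0.17], "grip": 130},
  {"rot": [0, 0, -0.5], "xyz": [0, 0, -0.17], "grip": 130},
  {"rot": [0, 0, -0.6], "xyz": [0, 0, -0.17], "grip": 130},
])

```text
clock: 4.53
tool_pos: [0.4716, -0.3077, 0.2258]
eef_rot: [0.861, 0.508, 0.0, 0.001]
contact_force: [0.2, 0.5, -1.0]
opening: 0.484
finger_force: 0.0
```

```bash
python3 -c "
from h import *
shift([.4614,.282,.2],-.206)"
```

```text
t 4.5333 pos [ 0.4716 -0.3077  0.2258] shift [ 0.5111 -0.2945  0.0244] rot [ 0.0024  0.0016 -0.2994] F [ 0.16  0.47 -1.03] open 0.484 ff 0.0
```

Call:
carry_out([
  {"rot": [0, 0, -0.05], "xyz": [0.03, -0.017, 0], "grip": 130},
  {"rot": [0, 0, -0.1], "xyz": [0.065, -0.037, 0], "grip": 130},
  {"rot": [0, 0, -0.15], "xyz": [0.1, -0.058, 0], "grip": 130},
  {"rot": [0, 0, -0.2], "xyz": [0.135, -0.078, 0], "grip": 130},
  {"rot": [0, 0, -0.25], "xyz": [0.17, -0.098, 0], "grip": 130},
  {"rot": [0, 0, -0.3], "xyz": [0.205, -0.118, 0], "grip": 130},
  {"rot": [0, 0, -0.3], "xyz": [0.24, -0.138, 0], "grip": 130},
  {"rot": [0, 0, -0.3], "xyz": [0.27, -0.156, 0], "grip": 130},
])

```text
clock: 5.2
tool_pos: [0.4672, 0.0073, 0.2251]
eef_rot: [0.777, 0.63, 0.001, 0.001]
contact_force: [0.5, -0.1, 1.0]
opening: 0.492
finger_force: 0.0
```

```bash
python3 -c "
from h import *
shift([.4614,.282,.2],-.206)"
```

```text
t 5.2 pos [0.4672 0.0073 0.2251] shift [ 0.2675 -0.0627  0.0252] rot [ 0.0018 -0.0006 -0.0028] F [ 0.49 -0.08  0.96] open 0.492 ff 0.0
```

Call:
carry_out([
  {"rot": [0, 0, 0], "xyz": [0.035, -0.008, 0], "grip": 130},
  {"rot": [0, 0, 0], "xyz": [0.07, -0.016, 0], "grip": 130},
  {"rot": [0, 0, 0], "xyz": [0.11, -0.025, 0], "grip": 130},
  {"rot": [0, 0, 0], "xyz": [0.15, -0.034, 0], "grip": 130},
  {"rot": [0, 0, 0], "xyz": [0.19, -0.043, 0], "grip": 130},
  {"rot": [0, 0, 0], "xyz": [0.225, -0.052, 0], "grip": 130},
  {"rot": [0, 0, 0], "xyz": [0.25, -0.058, 0], "grip": 130},
  {"rot": [0, 0, 0], "xyz": [0.265, -0.062, 0], "grip": 130},
])

```text
clock: 5.87
tool_pos: [0.4611, 0.2815, 0.2252]
eef_rot: [0.776, 0.631, 0.002, -0.001]
contact_force: [0.4, 0.6, 0.1]
opening: 0.484
finger_force: 0.0
```

Call:
carry_out([
  {"rot": [0, 0, 0], "xyz": [0, 0, 0.02], "grip": 130},
  {"rot": [0, 0, 0], "xyz": [0, 0, 0.05], "grip": 130},
  {"rot": [0, 0, 0], "xyz": [0, 0, 0.07], "grip": 130},
  {"rot": [0, 0, 0], "xyz": [0, 0, 0.08], "grip": 130},
  {"rot": [0, 0, 0], "xyz": [0, 0, 0.08], "grip": 130},
  {"rot": [0, 0, 0], "xyz": [0, 0, 0.08], "grip": 130},
])

```text
clock: 6.37
tool_pos: [0.4617, 0.2772, 0.145]
eef_rot: [0.777, 0.629, 0.0, 0.0]
contact_force: [0.5, -1.1, 0.6]
opening: 0.491
finger_force: 0.0
```

```bash
python3 -c "
from h import *
shift([.4614,.282,.081],-.206)
o=np.zeros((480,800,3),np.uint8)
g=r.snapshot('top')[195:290,180:260,::-1];o[:475,:400]=cv2.resize(g,None,fx=5,fy=5)
g=r.snapshot('scene')[120:215,375:455,::-1];o[:475,400:]=cv2.resize(g,None,fx=5,fy=5)
cv2.imwrite('pics/g1.png',cv2.convertScaleAbs(o,alpha=1.6))"
```

```text
t 6.3667 pos [0.4617 0.2772 0.145 ] shift [ 0.0046 -0.0013  0.064 ] rot [ 0.0005  0.0001 -0.0036] F [ 0.48 -1.09  0.58] open 0.491 ff 0.0
```

View pics/g1.png

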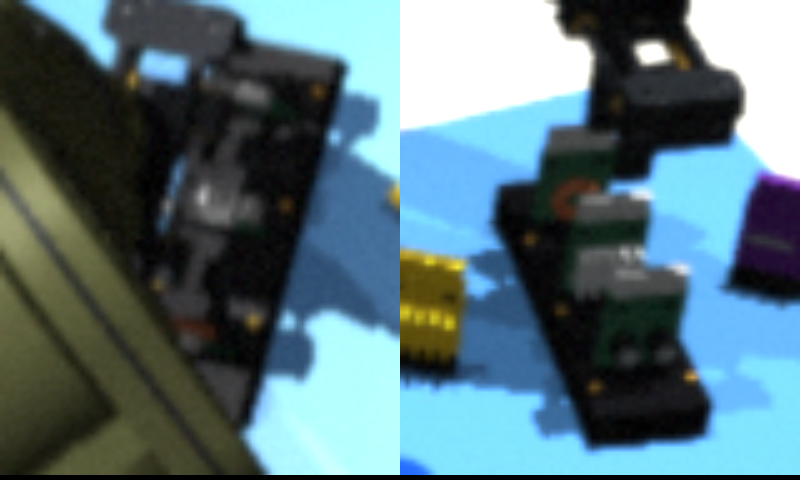

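The top view shows the fingers on both sides of the sink card's bar. I'll descend and grip.

Call:
carry_out([
  {"rot": [0, 0, 0], "xyz": [0.004, -0.001, 0.02], "grip": 130},
  {"rot": [0, 0, 0], "xyz": [0.004, -0.001, 0.04], "grip": 130},
  {"rot": [0, 0, 0], "xyz": [0.004, -0.001, 0.055], "grip": 130},
  {"rot": [0, 0, 0], "xyz": [0.004, -0.001, 0.063], "grip": 130},
  {"rot": [0, 0, 0], "xyz": [0.004, -0.001, 0.063], "grip": 130},
  {"rot": [0, 0, 0], "xyz": [0.004, -0.001, 0.063], "grip": 130},
])

```text
clock: 6.97
tool_pos: [0.4616, 0.2818, 0.0825]
eef_rot: [0.777, 0.629, 0.001, 0.0]
contact_force: [0.3, 0.7, -0.9]
opening: 0.491
finger_force: 0.0
```

Call:
carry_out([
  {"rot": [0, 0, 0], "xyz": [0, 0, 0], "grip": 200},
  {"rot": [0, 0, 0], "xyz": [0, 0, 0], "grip": 215},
  {"rot": [0, 0, 0], "xyz": [0, 0, 0], "grip": 225},
  {"rot": [0, 0, 0], "xyz": [0, 0, 0], "grip": 255},
  {"rot": [0, 0, 0], "xyz": [0, 0, 0], "grip": 255},
  {"rot": [0, 0, 0], "xyz": [0, 0, 0], "grip": 255},
  {"rot": [0, 0, 0], "xyz": [0, 0, 0], "grip": 255},
  {"rot": [0, 0, 0], "xyz": [0, 0, 0], "grip": 255},
], squeeze=25)

```text
clock: 7.63
tool_pos: [0.4613, 0.2816, 0.082]
eef_rot: [0.777, 0.629, 0.0, 0.0]
contact_force: [-0.3, -0.1, 3.3]
opening: 0.11
finger_force: 25.0
```

Gripped (9.7 mm opening, 25 N). I'll lift it straight up.

Call:
carry_out([
  {"rot": [0, 0, 0], "xyz": [0, 0, -0.008], "grip": 255},
  {"rot": [0, 0, 0], "xyz": [0, 0, -0.018], "grip": 255},
  {"rot": [0, 0, 0], "xyz": [0, 0, -0.03], "grip": 255},
  {"rot": [0, 0, 0], "xyz": [0, 0, -0.05], "grip": 255},
  {"rot": [0, 0, 0], "xyz": [0, 0, -0.075], "grip": 255},
  {"rot": [0, 0, 0], "xyz": [0, 0, -0.1], "grip": 255},
  {"rot": [0, 0, 0], "xyz": [0, 0, -0.12], "grip": 255},
  {"rot": [0, 0, 0], "xyz": [0, 0, -0.12], "grip": 255},
])

```text
clock: 8.3
tool_pos: [0.463, 0.2831, 0.2062]
eef_rot: [0.777, 0.629, 0.004, 0.0]
contact_force: [-0.5, 0.9, -1.0]
opening: 0.109
finger_force: 25.0
```

```bash
python3 - <<'E'
from h import *
# camera refit: barrel axis points (clicked edges mean), base centre, scene ring
TA=crop((305,130),4,(0,0),[(95,40),(82.5,142)]);SA=crop((330,195),4,(0,270),[(98,325),(128,430)])
TB=crop((305,130),4,(0,0),[(88,170)]);SB=crop((330,195),4,(0,270),[(96.5,536)]);SR=crop((330,195),4,(0,270),[(90,323)])
def f(x,out=0):
    Rz=R.from_euler('z',x[2]);c=np.array([x[0],x[1],0]);res=[]
    for n,A in(('top',TA),('scene',SA)):
        p=proj(n,Rz.apply([(-.06,0,.16),(.06,0,.16)])+c);d=p[1]-p[0];d/=np.linalg.norm(d);res+=list((A-p[0])@np.array([-d[1],d[0]]))
    for n,B in(('top',TB),('scene',SB)): res+=list((proj(n,c+[0,0,.005])-B).ravel())
    res+=list((proj('scene',Rz.apply([[-.055,0,.16]])+c)-SR).ravel())
    return np.array(res)
s=least_squares(f,[.69,-.035,-.1]);x=s.x;print(x,np.degrees(x[2]),f(x).round(1))
for n,A in(('top',TA),('scene',SA)):
    w=back(n,A,.16);d=w-w[::-1];print(n,w.round(4).tolist(),np.degrees(np.arctan(d[0,1]/d[0,0])))
L=np.array([x[0],x[1],.16])+R.from_euler('z',x[2]).apply([-.06,0,0]);print('lens',L)
E
```

```text
[ 0.69587282 -0.0331079  -0.17347383] -9.939318074694558 [-0.1  1.6 -1.7 -0.7 -0.5 -1.2  0.4 -0.9 -0.1 -0.3]
top [[0.7432, -0.041, 0.16], [0.6635, -0.0323, 0.16]] -6.20755352675957
scene [[0.6464, -0.0196, 0.16], [0.739, -0.0388, 0.16]] -11.722521299132278
lens [ 0.63677335 -0.02275159  0.16      ]
```

```bash
cat > cam.py <<'E'
from h import *
def edges(n,rows,c0,c1):
    im=cv2.imread(f'pics/{n}0.png')[:,:,2].astype(float);L,Rr=[],[]
    for y in rows:
        a=im[y,c0:c1];k=a.argmax() if n=='top' else int(np.average(np.arange(c1-c0),weights=np.clip(a-a.max()*.7,0,None)));pk=a[max(k-2,0):k+3].max()
        i=k
        while i>0 and a[i-1]>(pk+a[max(i-4,0):i].min())/2: i-=1
        j=k
        while j<len(a)-1 and a[j+1]>(pk+a[j+1:j+5].min())/2: j+=1
        t=(pk+a[max(i-3,0)])/2;l=i-1+(t-a[i-1])/(a[i]-a[i-1]) if a[i]!=a[i-1] else i
        t=(pk+a[min(j+3,len(a)-1)])/2;q=j+(a[j]-t)/(a[j]-a[j+1]) if a[j]!=a[j+1] else j
        L.append((c0+l,y));Rr.append((c0+q,y))
    return np.array(L),np.array(Rr)
OB={'top':edges('top',range(143,163),314,340),'scene':edges('scene',range(216,229),340,380)}
def sil(n,x):
    Rz=R.from_euler('z',x[2]);u=Rz.apply([1,0,0]);A=np.array([x[0],x[1],.16]);w=P[n]["position"]-A;w=w-u*(w@u);D=np.linalg.norm(w);e=w/D;f=np.cross(u,e);ct=.021/D
    return [np.array([A+.021*(ct*e+s*np.sqrt(1-ct*ct)*f)+t*u for t in(-.06,.06)]) for s in(-1,1)]
def res(x):
    o=[]
    for n in OB:
        ln=[proj(n,l) for l in sil(n,x)];ln.sort(key=lambda p:p[:,0].mean())
        for p,ob in zip(ln,OB[n]):
            d=p[1]-p[0];d/=np.linalg.norm(d);o+=list((ob-p[0])@np.array([-d[1],d[0]]))
    return np.array(o)
E
python3 - <<'E'
from cam import *
for n in OB: print(n,OB[n][0][::4,0].round(1),OB[n][1][::4,0].round(1))
for keep in(('top','scene'),('top',),('scene',)):
    B=dict(OB)
    for k in list(OB):
        if k not in keep: OB.pop(k)
    s=least_squares(lambda p:res([.69,p[0],p[1]]),[-.035,-.12],loss='soft_l1',f_scale=.3);print(keep,s.x,np.degrees(s.x[1]),res([.69,*s.x]).reshape(-1)[::3].round(1));OB.update(B)
E
```

```text
top [322.4 321.7 327.  320.6 326.5] [327.  333.1 332.3 331.8 331.8]
scene [348.5 350.4 351.8 353.3] [362.6 357.  358.5 367.9]
('top', 'scene') [-0.03173209 -0.15151147] -8.680967884867158 [ 2.1  9.   2.3  2.5  2.4  2.4  2.3 -1.  -0.8 -0.9 -8.8 -8.1 -0.2  0.2
 -2.6 -2.6 -2.6 -2.7  0.6  7.4  0.1  0.1]
('top',) [-0.03506096 -0.03749069] -2.148058025749364 [ 2.6  9.2  2.   1.8  1.4  1.   0.5 -0.5 -0.7 -1.2 -9.6 -9.2 -1.5 -1.5]
('scene',) [-0.02834188 -0.26289587] -15.062823769596516 [ 0.1 -0.8 -1.6 -2.  -2.4  1.8  1.   8.1  7.3]
```

```bash
python3 - <<'E'
import re
s=open('cam.py').read()
i=s.index('def edges');j=s.index('OB=')
s=s[:i]+'''def edges(n,rows,c0,c1):
    im=cv2.GaussianBlur(cv2.imread(f'pics/{n}0.png').astype(np.float32),(0,0),.7);f=(im[:,:,0]-im[:,:,2])/(im[:,:,0]+im[:,:,2]+1)
    L,Rr=[],[]
    for y in rows:
        a=f[y,c0:c1];t=.5*np.median(np.r_[a[:3],a[-3:]]);m=np.where(a<t)[0];i,j=m.min(),m.max()
        L.append((c0+i-(t-a[i])/(a[i-1]-a[i]),y));Rr.append((c0+j+(t-a[j])/(a[j+1]-a[j]),y))
    return np.array(L),np.array(Rr)
'''+s[j:]
open('cam.py','w').write(s)
E
python3 - <<'E'
from cam import *
for n in OB: print(n,OB[n][0][:,0].round(1),OB[n][1][:,0].round(1))
for keep in(('top','scene'),('top',),('scene',)):
    B=dict(OB)
    for k in list(OB):
        if k not in keep: OB.pop(k)
    s=least_squares(lambda p:res([.69,p[0],p[1]]),[-.035,-.12],loss='soft_l1',f_scale=.3);print(keep,s.x,np.degrees(s.x[1]),res([.69,*s.x]).reshape(-1)[::3].round(1));OB.update(B)
E
```

```text
top [321.1 320.9 320.8 320.6 320.5 320.3 320.3 320.1 320.  319.8 319.6 319.4
 319.3 319.3 319.1 318.9 318.7 318.6 318.4 318.2] [335.1 334.9 334.8 334.7 334.6 334.4 334.3 334.1 334.  333.9 333.7 333.6
 333.5 333.4 333.3 333.2 333.3 333.3 333.5 333.9]
scene [345.2 345.8 346.5 347.  347.3 347.6 348.1 348.5 348.8 349.2 349.5 350.
 350.3] [363.8 364.2 364.6 365.  365.4 366.  366.7 367.2 367.5 367.9 368.3 368.6
 369.1]
('top', 'scene') [-0.03395675 -0.12991416] -7.443533315790254 [ 0.4  0.4  0.5  0.4  0.4  0.5  0.4  0.   0.1  0.1  0.1  0.2  0.5  1.6
 -0.5 -0.5 -0.6 -0.7 -1.2 -1.2 -1.7 -1.6]
('top',) [-0.03520334 -0.10955013] -6.276759852313467 [ 0.3  0.2  0.2  0.1  0.   0.  -0.1 -0.1 -0.1 -0.2 -0.2 -0.2  0.   1.1]
('scene',) [-0.03157863 -0.06705564] -3.842005403528342 [ 0.2 -0.2  0.1  0.4  0.6 -0.3 -0.2 -0.2  0.2]
```

Barrel edges are now clean: yaw is about −6.5° and the lens is near (0.635, −0.028). Moving the card to the presentation spot.

```bash
python3 -c "
from h import *
shift([.518,-.0144,.189],-.113)"
```

```text
t 8.3 pos [0.463  0.2831 0.2062] shift [-0.2796  0.1156  0.0161] rot [ 0.0055 -0.0057 -0.0963] F [-0.55  0.9  -1.05] open 0.109 ff 24.99000359326601
```

Call:
carry_out([
  {"rot": [0, 0, 0], "xyz": [-0.02, 0.008, 0], "grip": 255},
  {"rot": [0, 0, -0.02], "xyz": [-0.05, 0.02, 0], "grip": 255},
  {"rot": [0, 0, -0.03], "xyz": [-0.08, 0.033, 0], "grip": 255},
  {"rot": [0, 0, -0.05], "xyz": [-0.11, 0.045, 0], "grip": 255},
  {"rot": [0, 0, -0.06], "xyz": [-0.14, 0.058, 0], "grip": 255},
  {"rot": [0, 0, -0.07], "xyz": [-0.17, 0.07, 0], "grip": 255},
  {"rot": [0, 0, -0.08], "xyz": [-0.2, 0.083, 0], "grip": 255},
  {"rot": [0, 0, -0.096], "xyz": [-0.23, 0.095, 0], "grip": 255},
])

```text
clock: 8.97
tool_pos: [0.506, 0.035, 0.2015]
eef_rot: [0.746, 0.666, -0.0, -0.0]
contact_force: [-0.2, 0.0, -0.4]
opening: 0.108
finger_force: 25.0
```

```bash
python3 -c "
from h import *
shift([.518,-.0144,.189],-.113)"
```

```text
t 8.9667 pos [0.506  0.035  0.2015] shift [-0.0477  0.0175  0.0125] rot [-0.0007  0.0004  0.0007] F [-0.17  0.04 -0.42] open 0.108 ff 24.989934861660004
```

Call:
carry_out([
  {"rot": [0, 0, 0], "xyz": [-0.02, 0.007, 0.006], "grip": 255},
  {"rot": [0, 0, 0], "xyz": [-0.035, 0.013, 0.01], "grip": 255},
  {"rot": [0, 0, 0], "xyz": [-0.045, 0.016, 0.012], "grip": 255},
  {"rot": [0, 0, 0], "xyz": [-0.0475, 0.0175, 0.0125], "grip": 255},
  {"rot": [0, 0, 0], "xyz": [-0.0475, 0.0175, 0.0125], "grip": 255},
  {"rot": [0, 0, 0], "xyz": [-0.0475, 0.0175, 0.0125], "grip": 255},
  {"rot": [0, 0, 0], "xyz": [-0.0475, 0.0175, 0.0125], "grip": 255},
  {"rot": [0, 0, 0], "xyz": [-0.0475, 0.0175, 0.0125], "grip": 255},
])

```text
clock: 9.63
tool_pos: [0.5183, -0.0109, 0.1895]
eef_rot: [0.745, 0.667, 0.0, -0.0]
contact_force: [0.3, -0.7, -0.7]
opening: 0.108
finger_force: 25.0
```

```bash
python3 - <<'E'
from h import *
shift([.518,-.0144,.189],-.113)
o=np.zeros((600,800,3),np.uint8)
a=np.linspace(0,2*np.pi,60);Rz=R.from_euler('z',-.113);b=np.array([.695,-.0346,0])
s=r.get_state();Q=R.from_quat(s['eef_rot']);yy=Q.apply([0,1,0]);Cz=R.from_euler('z',np.arctan2(yy[1],yy[0]));o0=s['tool_pos']-[0,0,.070]
W=[Rz.apply(np.c_[0*a-.06,.026*np.cos(a),.16+.026*np.sin(a)])+b,Rz.apply(np.c_[.045*np.cos(a),.045*np.sin(a),0*a+.005])+b]
q=np.array([(1,1),(1,-1),(-1,-1),(-1,1),(1,1)])
W+=[Cz.apply(np.c_[0*q[:,0]+.018,q[:,0]*.02,.041+.015*q[:,1]])+o0, Cz.apply(np.c_[q[:,0]*.005,q[:,1]*.023,0*q[:,0]+.096])+o0,Cz.apply(np.c_[0*q[:,0]+.002,q[:,0]*.026,np.where(q[:,1]>0,.08,.0)])+o0]
im0=[]
for n,(x,y,w,h),X in(('scene',(315,165,70,110),0),('top',(290,130,70,110),400)):
    g=r.snapshot(n)[y:y+h,x:x+w,::-1];cv2.imwrite(f'pics/raw_{n}.png',g);k=5.45
    g=cv2.resize(g,(400,600),interpolation=cv2.INTER_CUBIC) if 0 else cv2.resize(g,None,fx=5.4,fy=5.4,interpolation=cv2.INTER_CUBIC)
    g=cv2.convertScaleAbs(g,alpha=1.6,beta=10)
    for m in W: cv2.polylines(g,[((proj(n,m)-[x,y]+.5)*5.4-.5).round().astype(np.int32).reshape(-1,1,2)],False,(0,255,255),1)
    o[:g.shape[0],X:X+g.shape[1]]=g[:600]
cv2.imwrite('pics/p1.png',o)
E
```

```text
t 9.6333 pos [ 0.5183 -0.0109  0.1895] shift [-0.0035  0.0001  0.0005] rot [ 0.0003 -0.0007  0.0024] F [ 0.28 -0.72 -0.65] open 0.108 ff 24.98891556635499
```

View pics/p1.png

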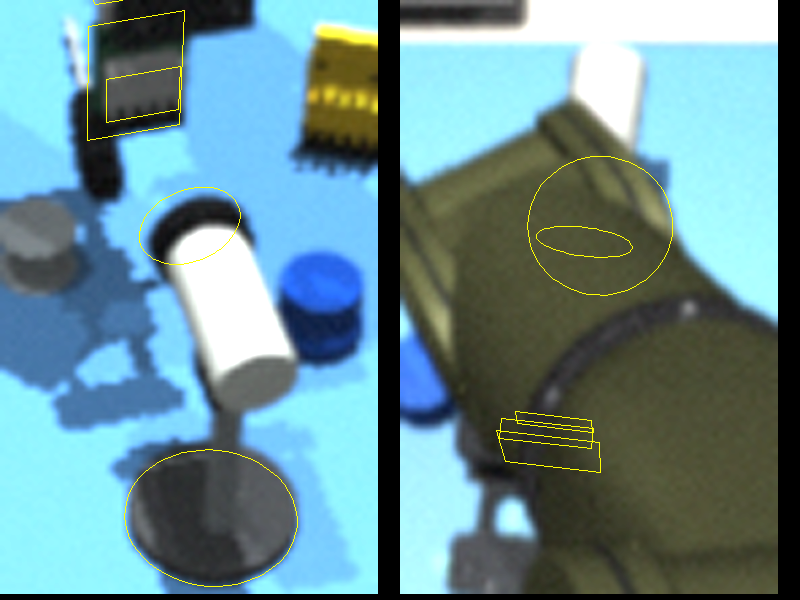

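The card overlay matches the scene: heat sink at about crop (145,90), within 0.5 px. The ring overlay sits about 1 px up and left of the real ring at (198,232), so I'll fit the ring contour itself.

```bash
python3 - <<'E'
from cam import *
im=cv2.GaussianBlur(cv2.imread('pics/scene0.png').astype(np.float32),(0,0),.6)
cv0=np.array([345.,207.+.5])  # approx ring centre guess
cx=crop((315,165),5.4,(0,0),[(197,234)])[0]
B=im[:,:,0]
pts=[]
for th in np.radians(np.arange(165,305,6)):   # upper-left arc (image y down)
    t=np.arange(4,18,.1);p=cx+np.c_[np.cos(th)*t,np.sin(th)*t]
    v=cv2.remap(B,p[:,0].astype(np.float32).reshape(1,-1),p[:,1].astype(np.float32).reshape(1,-1),cv2.INTER_LINEAR)[0]
    g=np.gradient(v);k=g.argmax();pts.append(p[k])
pts=np.array(pts);print(pts.round(1).tolist())
a=np.linspace(0,2*np.pi,400)
for bias in(0,.6):
  for yaw in(-.09,-.113,-.13):
    def f(x):
        c=R.from_euler('z',yaw).apply(np.c_[0*a,.026*np.cos(a),.026*np.sin(a)])+[x[0],x[1],.16]
        pc=proj('scene',c)+bias;m=pc.mean(0)
        tc=np.arctan2(*(pc-m).T[::-1]);o=np.argsort(tc);q=pts-m
        return np.linalg.norm(q,axis=1)-np.interp(np.arctan2(q[:,1],q[:,0]),tc[o],np.linalg.norm(pc-m,axis=1)[o],period=2*np.pi)
    s=least_squares(f,[.638,-.027],loss='soft_l1',f_scale=.3);print(bias,yaw,s.x.round(4),f(s.x).round(1)[::3])
# barrel axis with restricted rows
OB={'top':[e[:15] for e in OB['top']],'scene':[e[3:] for e in OB['scene']]}
import cam
for w in(('top','scene'),('top',),('scene',)):
    cam.OB={k:[e-(.5 if k=='top' else .6) for e in OB[k]] for k in w}
    s=least_squares(lambda p:res([.637,p[0],p[1]]),[-.03,-.12]);print(w,'y at x=.637',s.x,'rms',np.sqrt((s.fun**2).mean()).round(2))
E
```

```text
[[342.7, 210.2], [342.6, 209.3], [342.5, 208.4], [342.9, 207.5], [343.2, 206.7], [343.7, 206.0], [344.1, 205.2], [344.8, 204.7], [345.1, 204.1], [345.9, 203.7], [346.2, 203.0], [347.0, 202.9], [347.8, 202.8], [348.1, 202.1], [348.7, 201.7], [349.3, 201.5], [350.0, 201.1], [350.7, 201.2], [351.4, 201.6], [352.3, 200.4], [353.1, 200.4], [354.0, 200.2], [354.5, 201.2], [355.4, 201.2]]
0 -0.09 [ 0.6421 -0.0247] [-0.3 -0.   0.1 -0.1 -0.4  0.1 -0.8  0.3]
0 -0.113 [ 0.6422 -0.0244] [-0.2 -0.   0.1 -0.1 -0.4  0.1 -0.7  0.4]
0 -0.13 [ 0.6423 -0.0242] [-0.1 -0.   0.1 -0.1 -0.4  0.1 -0.7  0.4]
0.6 -0.09 [ 0.6394 -0.0253] [-0.3 -0.   0.1 -0.1 -0.4  0.1 -0.8  0.3]
0.6 -0.113 [ 0.6396 -0.025 ] [-0.2 -0.   0.1 -0.1 -0.4  0.1 -0.7  0.4]
0.6 -0.13 [ 0.6397 -0.0249] [-0.1 -0.   0.1 -0.1 -0.4  0.1 -0.7  0.4]
('top', 'scene') y at x=.637 [-0.02712022 -0.10903052] rms 0.36
('top',) y at x=.637 [-0.02731201 -0.11450028] rms 0.15
('scene',) y at x=.637 [-0.02927046 -0.06210966] rms 0.28
```

Lens refined to about (0.638, −0.027) with yaw −6.4°. A small final correction, then hold still.

Call:
carry_out([
  {"rot": [0, 0, 0], "xyz": [-0.0026, 0.0027, 0.0005], "grip": 255},
  {"rot": [0, 0, 0], "xyz": [-0.0026, 0.0027, 0.0005], "grip": 255},
  {"rot": [0, 0, 0], "xyz": [-0.0026, 0.0027, 0.0005], "grip": 255},
  {"rot": [0, 0, 0], "xyz": [-0.0026, 0.0027, 0.0005], "grip": 255},
  {"rot": [0, 0, 0], "xyz": [-0.0026, 0.0027, 0.0005], "grip": 255},
  {"rot": [0, 0, 0], "xyz": [-0.0026, 0.0027, 0.0005], "grip": 255},
  {"rot": [0, 0, 0], "xyz": [-0.0026, 0.0027, 0.0005], "grip": 255},
  {"rot": [0, 0, 0], "xyz": [-0.0026, 0.0027, 0.0005], "grip": 255},
])

```text
clock: 10.4
tool_pos: [0.5207, -0.0153, 0.1887]
eef_rot: [0.746, 0.666, -0.0, 0.0]
contact_force: [-0.4, 0.1, -1.0]
opening: 0.108
finger_force: 25.0
```

```bash
python3 -c "
from h import *
shift([.5207,-.0138,.189],-.112); print(r.get_state()['qd'].round(4))"
```

```text
t 10.4 pos [ 0.5207 -0.0153  0.1887] shift [ 0.0014 -0.0002 -0.0003] rot [ 0.      0.0001 -0.001 ] F [-0.37  0.13 -1.02] open 0.108 ff 24.98897759243846
[-0.0016 -0.0009 -0.001  -0.0011  0.0002 -0.0002 -0.0008]
```

```bash
python3 -c "
from h import *
g=r.snapshot('scene')[120:300,210:470,::-1];cv2.imwrite('pics/end.png',cv2.convertScaleAbs(cv2.resize(g,None,fx=3,fy=3,interpolation=cv2.INTER_CUBIC),alpha=1.5))"
```

```text
(no output)
```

View pics/end.png

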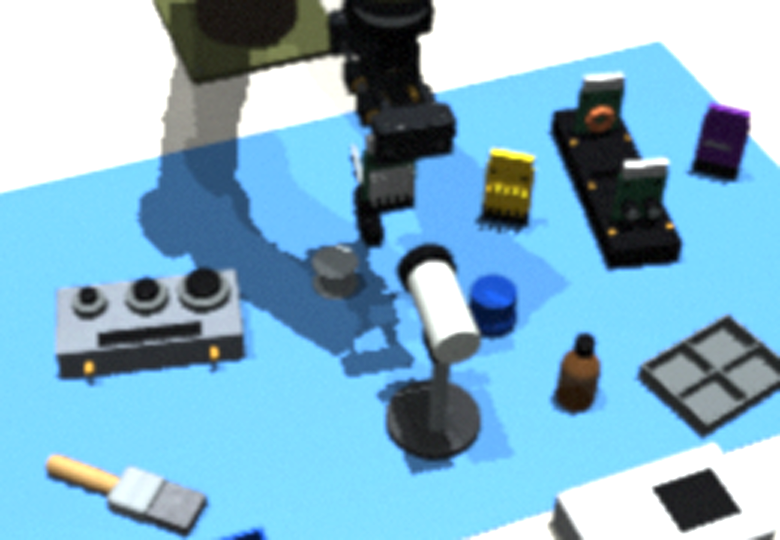

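The picture shows the card held upright facing the lens at (388,185). The other two cards are still in the jig, the keys are up, and the bystanders are unmoved (the black/white item at (367,200) is the screwdriver). Handing in.

```bash
python3 -c "
from plant import r
print(r.finish_job())"
```

```text
the job is handed in; nothing more can be done
None
```

I pressed the large key, then the small key, fully down and let each come back up, and the heat-sink card is held still facing the inspection camera; the job is handed in at about 10.5 s, with the card's position relative to the lens estimated from the images to within a few millimetres.

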